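# Park the scooter frame: key off, kickstand down, hold it upright

### The job

Park the scooter's rear frame: turn the ignition key on the grey switch box clockwise to its stop and let go so that it springs back, then flip the folded kickstand down past its dead centre until it snaps fully down. Then bring the leaning frame upright by its grab rail and keep holding it there with the gripper, for it tips over again by itself: the job finishes while you are still holding it upright. Leave the paint tin, the screw jar and the hammer where they are.

Things in the scene. Friction and masses are not known exactly. Their poses are not given: they have to be found in the camera images.
- cradle: Fixed tilt cradle: dark base plate 170 x 220 x 12 mm, two green bearing blocks to 74 mm high. Origin: centre of its underside, on the bench. At yaw 0 its x axis points away from the robot; y runs along the frame towards the hub and kickstand. The frame tips about a line parallel to y, 50 mm above the origin.
- lean (a joint): Lean of the frame, rad: 0 upright, positive = tipped towards cradle -x (the robot's side), stops at 0.30 and -0.12. The black battery on its -x flank weighs it down: it starts at rest at 0.30 and falls back there from any angle when let go. Between about 1 and 6 N across the rail brings it upright and holds it.
- frame: Red frame (wheel hub, battery) with a steel grab rail on top. Origin: on the tipping line at the cradle's middle; axes = cradle axes turned with the lean, z up the frame. Rail: round bar, 24 mm diameter, along y from -115 to +85 mm (rubber end caps), its axis at z 220 mm. Red legs of 22 mm tube meet it at y -100 and +70 mm. The battery's top is 105 mm below the bar.
- rail_mid (a point): Point on the axis of the grab rail midway between its legs, the place to grip or push. Axes as frame.
- kickstand (a joint): Kickstand angle, rad: 0 folded (level, along the frame's y, pointing away from the hub), 1.45 fully down at its stop. An over-centre spring pulls it back to 0 at small angles and throws it down to 1.45 beyond; the balance lies at about 0.5, so push to about 0.9. It takes up to about 4 N at 120 mm from the pivot.
- stand_pivot (a point): Pivot of the kickstand at the hub end, on the frame's +x flank: at x 47, y 155, z 120 mm in the frame of frame, whose axes it shares. The leg turns about this x axis; at angle q it points along cos q of y minus sin q of z.
- stand_foot (a point): Centre of the kickstand's black rubber foot (36 mm wide, 30 long, 15 thick), 150 mm from the pivot along the leg. The leg is a flat steel bar 22 mm wide (x), 12 mm thick, its upper face 6 mm over this line. Axes: y outward along the leg, z out of its upper face. Nothing lies above the folded leg: it can be pressed down from above.
- switchbox: Fixed grey ignition switch box 100 x 100 x 55 mm, origin at the centre of its underside; the key stands upright in the middle of its top.
- key_turn (a joint): Turn of the ignition key, rad: 0 at rest, grows clockwise seen from above, stop at 1.2. A spring of 0.03 to 0.18 N m turns it back to 0 when it is let go.
- key: The key's black grip: an upright flat bar 36 mm long along its own x axis, 11 mm thick along its y axis, from 70 to 104 mm above the bench; white mark on top. Origin on the turning axis, 61 mm above the bench; z up. At joint 0 its axes are those of the switch box.
- key_grip (a point): Point on the key's axis in the middle of the grip, 89 mm above the bench: pinch here across the 11 mm. Axes as key.
- paint_tin: Blue paint tin, 72 mm diameter, 90 mm high, standing loose on the bench; origin at the centre of its underside. Bystander.
- screw_jar: Jar of screws, 60 mm diameter, 85 mm high, standing loose; origin at the centre of its underside. Bystander.
- hammer: Hammer lying loose left of the cradle, beyond the kickstand, 260 mm long; origin at its middle on the bench, head towards its +x. Bystander.
There are look-alikes about, which are no part of the job. Leave any red look-alike of the switchbox alone.

How it is judged:
By the outcome, as a careful person would: the job done as asked, in the order asked, and still so for the second after the job is handed in, while the arm keeps its last pose, push and grip.
It also fails if it takes over 72 s, if anything falls off the work surface, if the arm or the gripper's body presses on something with over 40 N, if the wrist force passes 120 N, or if a joint passes its speed limit or range.

### The arm

A 6-joint arm with a two-finger parallel gripper is mounted at the origin on the work surface. World frame = base frame: x ahead of the robot, y to its left, z up, the work surface at z = 0. Lengths are in mm, angles in rad, forces in N, time in s.
With the tool pointing down it reaches from about 350 to 975 mm from the base axis. Payload 7.1 kg.
Tool frame: the origin (TCP) lies between the finger pads; the fingertips stand 8 mm ahead of it and the grasp point (between the pads) lies 11 mm behind it (ctrl.tips_ahead is the distance from the TCP to the fingertips, in mm); y points along the fingers, z is the direction in which the jaws open and shut, and the axes are right-handed (so a half turn about y gives the same grasp; the last joint's range is limited). The gripper opens to 88 mm and grips with 3 to 60 N. Pads are 20 mm wide; open, the fingers measure 115 mm over their backs; the gripper's body (75 mm by 178 mm) begins 61 mm behind the grasp point.
Start: joints at [-1.308, 0.423, 1.63, -0, 1.089, -0.019], TCP at [173.821, -600.326, 230.675] pointing down, gripper open.
Joint ranges: [-3, 3], [-0.9, 2.11], [0.09, 2.58], [-1.31, 4.45], [0.11, 2.69], [-2.54, 2.54]. Speed limits (rad/s): [2.39, 2.39, 3.01, 3.14, 3.14, 3.14].

### API

Orientations are given as a rotation vector (axis times angle).
In Python, from workcell import ctrl gives the robot as it stands.
- The arm moves only by the shell command python3 -m creep 'ROWS'. ROWS is JSON, a list of rows, each an object of numbers: "tx", "ty", "tz": the shift along the world's x, y, z in mm; "rx", "ry", "rz": the turn, a rotation vector about the world's x, y, z in rad; "fingers": the closure in counts, from 0 (fully open) to 255 (shut). A call has 1 to 10 rows; each row is the pose to reach, as a shift and turn from the pose commanded when the call began; what a row does not reach only later rows make up. A row lasts 1/8 s, in which the tool goes at most 62.5 mm and 10.7 degrees, less where a joint would pass 70% of its speed; a pose out of reach is approached as far as the arm can. A call with a gripper value outside its range is refused whole. The fingers move at their own pace and stop on an object; the grip force is fixed at half the most. Time passes only in rows, so rows that repeat a pose let the fingers close. It gives the time, the measured TCP pose, the force and the opening at its end, in the units of the state.
- ctrl.get_obs(): the state, without advancing time (a new reading comes with each control period).
- ctrl.get_image(name): name is "side" or "top" or "wrist"; returns a dict with "pixels" (480x640x3 uint8, blue, green, red), "intrinsics" (3x3 intrinsics, pixels), "rvec" (rotation vector, rad) and "tvec" (3), from world to camera coordinates, as OpenCV has them. Camera axes: x right, y down, z forward; pixel columns grow to the right and rows downward; lengths in mm; the calibration is good to about 2 mm. The wrist camera is an equidistant fisheye: a pixel r from the principal point sees the ray r / f radians off the axis. A picture is of the moment at which its call begins. There is no depth.
- ctrl.close_job(): hands the job in, once; it reports no verdict.
The state is a dict: "t": time; "qpos": joint angles; "qvel": joint speeds; "joint_torque": joint torques, N m; "ee_pos": TCP position; "orientation": TCP orientation; "ft_force": force on the tool from outside, world axes, zero at the start; "moment": the same for the moment, N m; "width": finger opening in mm.
Only numpy, scipy, OpenCV 4.12 (cv2) and the standard library are available. Lean on these libraries where they do the work, as an engineer would, in place of code of your own. Each camera call takes 0.05 s, during which the arm holds its last target.

## Working session

There is one attempt and no reset: what is moved stays moved. The work goes in short steps, Python scripts to look and compute and a shell command to move; the robot and the scene stay as the last step left them, time stands still between calls to the robot, and variables do not carry over. Pictures are saved under pics/ and viewed, and the job is handed in when it is done.

```bash
ls; mkdir -p pics; python3 - <<'E'
from workcell import ctrl
import cv2
for n in ["side","top","wrist"]:
    d=ctrl.get_image(n); cv2.imwrite(f"pics/{n}0.png",d["pixels"]); print(n,d["intrinsics"],d["rvec"],d["tvec"])
print(ctrl.get_obs())
E
```

```text
pics
side [[569.73504386   0.         325.13051632]
 [  0.         569.73504386 246.15299653]
 [  0.           0.           1.        ]] [ 0.80885678 -2.60321473  1.08064401] [ 332.43999991  329.33792667 1181.89798257]
top [[622.79202727   0.         310.33125852]
 [  0.         622.79202727 238.43588879]
 [  0.           0.           1.        ]] [ 2.1601503  -2.13785169  0.15477528] [ -64.63531867  471.63649721 1841.45948202]
wrist [[371.64829954   0.         319.23147816]
 [  0.         371.64829954 239.265363  ]
 [  0.           0.           1.        ]] [-2.33409419  1.75594464  0.23578932] [-624.94984765  -31.6256645   391.28896397]
{'t': 0.15, 'qpos': array([-1.30800704e+00,  4.23675058e-01,  1.63044127e+00, -4.32764049e-06,
        1.08861222e+00, -1.90161341e-02]), 'qvel': array([-6.75723881e-04, -1.41790368e-03, -1.66404780e-03, -5.99454529e-05,
        7.13999627e-05, -9.63500278e-04]), 'joint_torque': array([-1.73823220e-03, -5.44985318e+01, -2.73920131e+01,  6.43637264e-02,
        2.06222950e-02, -7.89580668e-05]), 'ee_pos': array([ 173.71922411, -599.96688782,  230.10293343]), 'orientation': array([-0.29382779,  2.07162251, -2.06926575]), 'ft_force': array([-0.1126781 ,  0.91004308,  0.32079386]), 'moment': array([ 0.01994436, -0.00365097,  0.00812379]), 'width': 87.38711921088552}
```

View pics/side0.png

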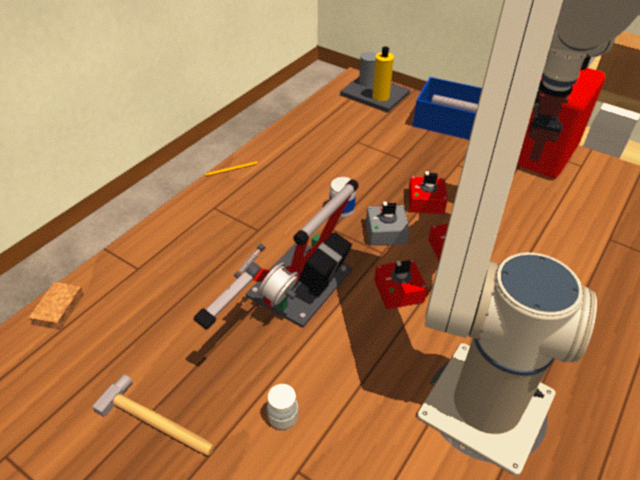

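View pics/top0.png

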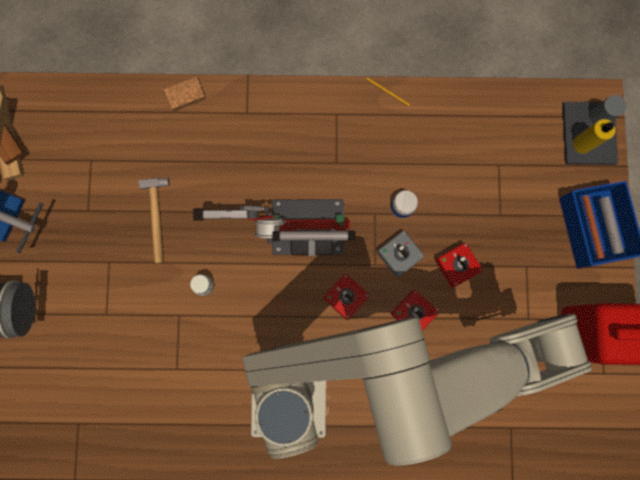

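View pics/wrist0.png

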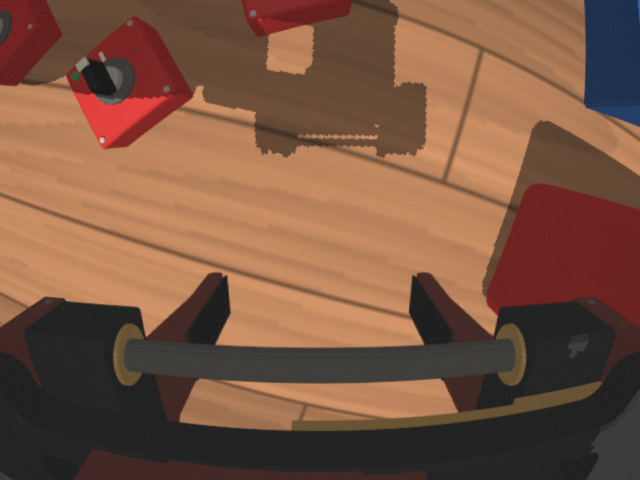

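Side and top views: the grey switch box is at top (400,251), side (386,225). The look-alikes are the red boxes at top (458,263), (346,297) and (415,310). The frame's rail runs in the top view from (275,236) to (352,236), the kickstand foot is at (198,214), the tin at (404,203), the jar at (201,285) and the hammer at (155,220). I choose the grey box and will check it in a crop.

```bash
cat > h.py <<'E'
import numpy as np, cv2
from workcell import ctrl
from scipy.spatial.transform import Rotation as R
def ray(d,uv):
    K=d["intrinsics"]; Rm=cv2.Rodrigues(np.array(d["rvec"],float))[0]; t=np.array(d["tvec"],float).ravel()
    v=np.array([(uv[0]-K[0,2])/K[0,0],(uv[1]-K[1,2])/K[1,1],1.])
    if d.get("fish"):
        r=np.hypot(v[0],v[1]); s=np.sin(r)/max(r,1e-9); v=np.array([v[0]*s,v[1]*s,np.cos(r)])
    return -Rm.T@t, Rm.T@v/np.linalg.norm(v)
def plane(d,uv,z):
    o,v=ray(d,uv); return o+v*(z-o[2])/v[2]
def two(d1,p1,d2,p2):
    o1,v1=ray(d1,p1);o2,v2=ray(d2,p2)
    s=np.linalg.lstsq(np.c_[v1,-v2],o2-o1,rcond=None)[0]
    a=o1+s[0]*v1;b=o2+s[1]*v2
    return (a+b)/2,np.linalg.norm(a-b)
def proj(d,P):
    return cv2.projectPoints(np.array(P,float).reshape(-1,1,3),np.array(d["rvec"],float),np.array(d["tvec"],float),np.array(d["intrinsics"],float),None)[0].reshape(-1,2)
def get(n):
    d=dict(ctrl.get_image(n)); d["fish"]=n=="wrist"; return d
def crop(img,u0,v0,u1,v1,k,f):
    cv2.imwrite(f,cv2.resize(img[v0:v1,u0:u1],None,fx=k,fy=k,interpolation=cv2.INTER_CUBIC))
E
python3 - <<'E'
from h import *
T=get("top");S=get("side")
crop(T["pixels"],180,180,440,320,3,"pics/t1.png")
crop(S["pixels"],190,160,450,340,3,"pics/s1.png")
crop(T["pixels"],370,220,430,280,10,"pics/t2.png")
crop(S["pixels"],350,190,420,250,10,"pics/s2.png")
E
```

```text
(no output)
```

View pics/t1.png

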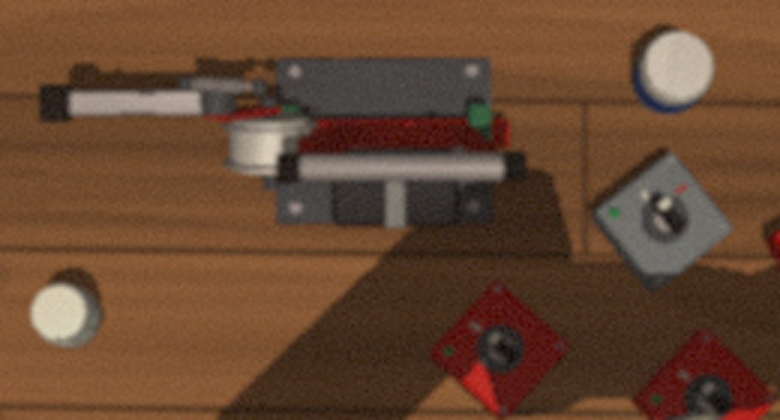

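View pics/s1.png

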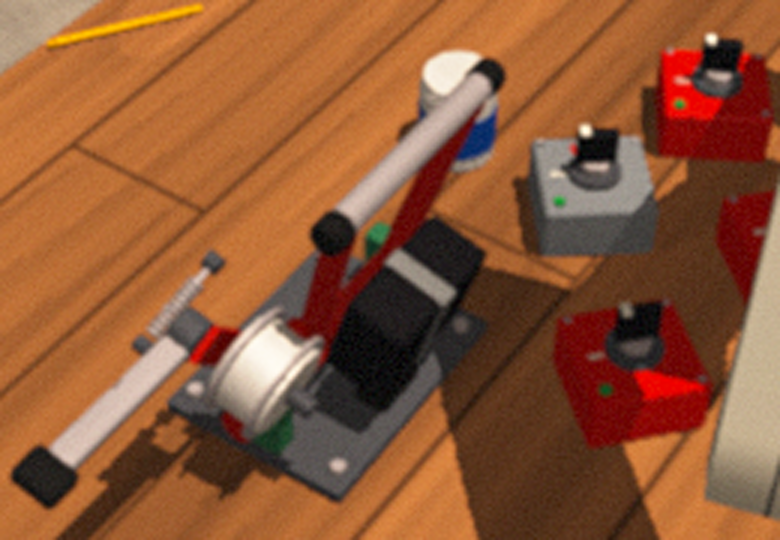

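View pics/t2.png

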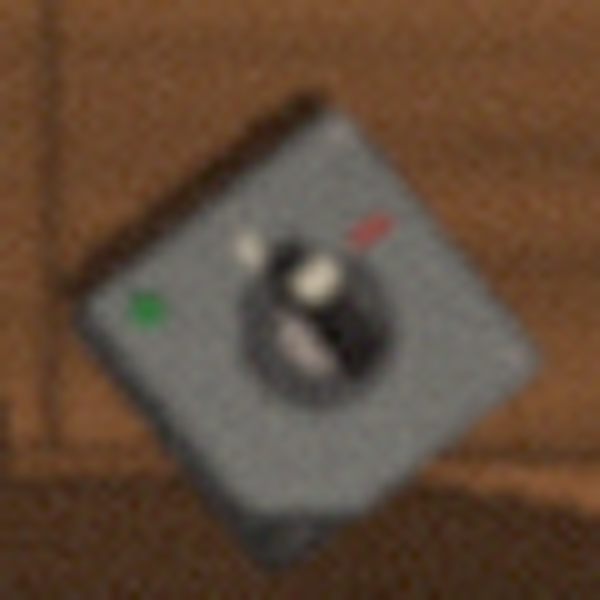

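View pics/s2.png

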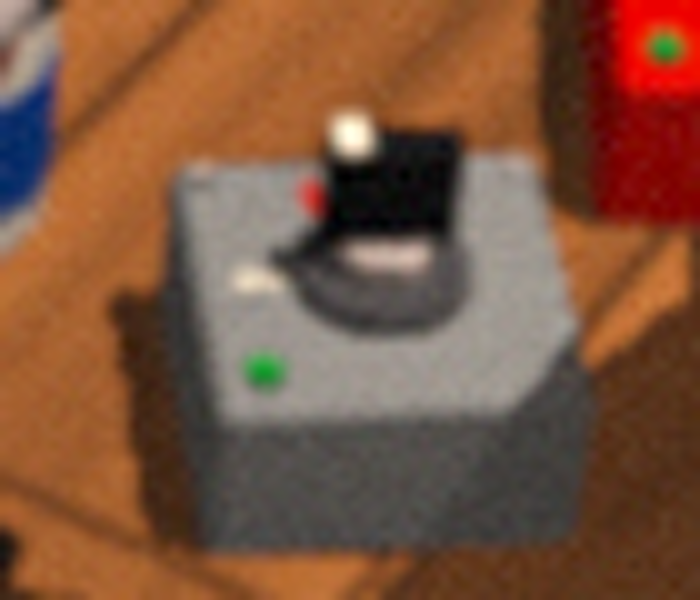

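The crop confirms the box: grey, with the key on it. The rest mark is white at top crop (248,248) and the stop mark red at (370,232), so the key now points at the white mark. Next I measure the box and the frame.

```bash
python3 - <<'E'
from h import *
T=get("top");S=get("side")
c=lambda u,v,x0,y0,k:((u+.5)/k-.5+x0,(v+.5)/k-.5+y0)
t2=lambda u,v:c(u,v,370,220,10); s2=lambda u,v:c(u,v,350,190,10)
t1=lambda u,v:c(u,v,180,180,3); s1=lambda u,v:c(u,v,190,160,3)
print("box corners z55 top")
L,U,Rr=[plane(T,t2(*p),55) for p in((80,305),(340,105),(545,360))]
print(L,U,Rr,"centre",(L+Rr)/2, "edges",np.linalg.norm(U-L),np.linalg.norm(Rr-U),np.degrees(np.arctan2(*(U-L)[[1,0]])),np.degrees(np.arctan2(*(U-Rr)[[1,0]])))
print("white mark",plane(T,t2(246,248),55),"red",plane(T,t2(370,232),55),"dial",plane(T,t2(315,325),60))
print("keymark top",plane(T,t2(318,280),104), two(T,t2(318,280),S,s2(352,133)))
print("side corners")
for p in((180,175),(530,165),(215,415)):print(plane(S,s2(*p),55))
print("railcaps")
for a,b in(((287,166),(332,234)),((514,166),(487,75))):print(two(T,t1(*a),S,s1(*b)))
print("foot",two(T,t1(54,103),S,s1(45,476)))
print("plate bolts z12")
for p in((294,71),(472,71),(296,208)):print(plane(T,t1(*p),12))
print("plate corners",[plane(T,t1(*p),12) for p in((278,59),(490,59),(276,225),(491,222))])
print("plate corners side",[plane(S,s1(*p),12) for p in((340,492),(487,320),(172,405))])
print("tin",plane(T,t1(675,67),90))
E
```

```text
box corners z55 top
[ 436.50775724 -259.61306269   55.        ] [ 497.4315429  -337.49293621   55.        ] [ 421.52587939 -397.4774918    55.        ] centre [ 429.01681832 -328.54527724   55.        ] edges 98.87862438112793 96.74614546510763 -51.964676136907116 38.317602899952895
white mark [ 454.10134572 -309.0643509    55.        ] red [ 459.29203413 -346.00029861   55.        ] dial [ 430.65298212 -328.60383027   60.        ]
keymark top [ 438.4063623  -323.07458151  104.        ] (array([ 437.77714975, -322.91237028,  106.05962454]), np.float64(0.7803192187202228))
side corners
[ 492.39384875 -335.39279812   55.        ]
[ 417.25698593 -393.41806901   55.        ]
[ 436.68029493 -260.51801295   55.        ]
railcaps
(array([446.92661859,  32.59815866, 260.32129445]), np.float64(2.7457262668991325))
(array([ 448.96861304, -166.96318076,  264.08137494]), np.float64(1.637410624365811))
foot (array([515.83283549, 254.43020224, 180.60273448]), np.float64(2.1889183232993616))
plate bolts z12
[583.12628615  41.60134324  12.        ]
[ 585.08644821 -140.54884018   12.        ]
[441.90770954  37.09568458  12.        ]
plate corners [array([595.46287348,  58.20416111,  12.        ]), array([ 597.80390869, -158.9397513 ,   12.        ]), array([424.3740327 ,  57.01465396,  12.        ]), array([ 429.71427031, -160.41642538,   12.        ])]
plate corners side [array([427.00635475,  53.41717083,  12.        ]), array([ 430.3877602 , -162.70729766,   12.        ]), array([587.30574178,  59.98043924,  12.        ])]
tin [ 575.55452366 -336.34657799   90.        ]
```

```bash
python3 - <<'E'
from h import *
o=ctrl.get_obs();M=R.from_rotvec(o["orientation"]).as_matrix();print(M.round(3),o["qpos"].round(3))
z=M[:,2];print("jaw yaw",np.degrees(np.arctan2(z[1],z[0])))
W=get("wrist");Rm=cv2.Rodrigues(np.array(W["rvec"]))[0];print("cam pos rel tcp in tool",M.T@(-Rm.T@W["tvec"]-o["ee_pos"]),(M.T@Rm.T).round(2))
E
```

```text
[[-0.961 -0.     0.278]
 [-0.278  0.    -0.961]
 [ 0.    -1.    -0.   ]] [-1.308  0.423  1.63  -0.     1.089 -0.019]
jaw yaw -73.85373055124475
cam pos rel tcp in tool [ -71.44544782 -155.21321415    0.74356874] [[ 0.    0.96  0.26]
 [-0.   -0.26  0.96]
 [ 1.   -0.    0.  ]]
```

Box centre is about (428.5,-328) at yaw 38.3°. The white and red marks agree with key angles 0 and 1.2. The cradle is about (511,-52) at yaw 0.6°. I move above the key now.

```bash
python3 -m creep '[{"tx":60,"ty":60,"rz":0.1},{"tx":110,"ty":110,"rz":0.2},{"tx":150,"ty":160,"rz":0.3},{"tx":200,"ty":210,"rz":0.387},{"tx":245,"ty":262,"rz":0.387},{"tx":255,"ty":272,"rz":0.387},{"tx":255,"ty":272,"tz":-50,"rz":0.387},{"tx":255,"ty":272,"tz":-50,"rz":0.387},{"tx":255,"ty":272,"tz":-50,"rz":0.387},{"tx":255,"ty":272,"tz":-50,"rz":0.387}]'
python3 - <<'E'
from h import *
W=get("wrist");cv2.imwrite("pics/w1.png",W["pixels"]);o=ctrl.get_obs();print(o["ee_pos"],o["qpos"].round(3),o["ft_force"])
E
```

```text
[ 173.81779861 -600.28188948  230.62485443] [-1.308  0.423  1.63   0.     1.089 -0.019] [ 0.7414156   0.39423626 -0.47535507]schema error: expected keys tx, ty, tz, rx, ry, rz, fingers
```

View pics/w1.png

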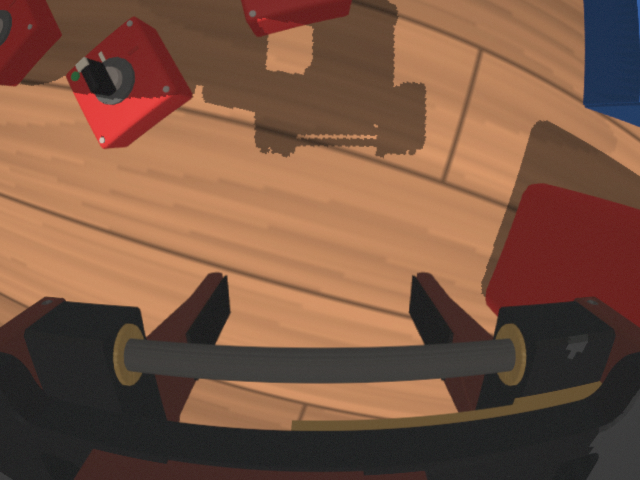

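The move was refused because every key must be given, so the picture is unchanged. I resend it with full rows.

```bash
python3 -m creep '[{"tx":55,"ty":30,"tz":0,"rx":0,"ry":0,"rz":0.1,"fingers":0},{"tx":100,"ty":70,"tz":0,"rx":0,"ry":0,"rz":0.2,"fingers":0},{"tx":140,"ty":115,"tz":0,"rx":0,"ry":0,"rz":0.3,"fingers":0},{"tx":180,"ty":160,"tz":0,"rx":0,"ry":0,"rz":0.387,"fingers":0},{"tx":220,"ty":205,"tz":0,"rx":0,"ry":0,"rz":0.387,"fingers":0},{"tx":250,"ty":250,"tz":-10,"rx":0,"ry":0,"rz":0.387,"fingers":0},{"tx":255,"ty":272,"tz":-50,"rx":0,"ry":0,"rz":0.387,"fingers":0},{"tx":255,"ty":272,"tz":-50,"rx":0,"ry":0,"rz":0.387,"fingers":0},{"tx":255,"ty":272,"tz":-50,"rx":0,"ry":0,"rz":0.387,"fingers":0},{"tx":255,"ty":272,"tz":-50,"rx":0,"ry":0,"rz":0.387,"fingers":0}]'
python3 - <<'E'
from h import *
W=get("wrist");cv2.imwrite("pics/w2.png",W["pixels"]);o=ctrl.get_obs();print(o["ee_pos"],o["qpos"].round(3),o["ft_force"])
E
```

```text
t: 1.7
ee_pos: [429.2, -330.1, 182.1]
orientation: [-0.635, 1.834, -1.838]
ft_force: [0.1, -0.3, 0.7]
width: 88.3
[ 429.05665196 -329.92865912  181.96243806] [-0.677  0.365  1.855 -0.     0.919  0.226] [ 0.1115751   0.22861309 -0.5166769 ]
```

View pics/w2.png

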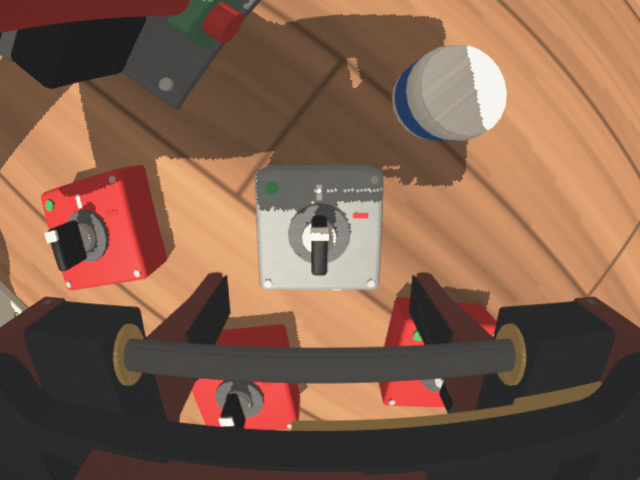

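Wrist view: the key stands at (319,235), lined up with the jaw axis, the white rest mark is at (319,190) and the red one at (360,215). The box corners are (257,168), (382,168), (380,290) and (260,290).

```bash
python3 - <<'E'
from h import *
W=get("wrist");o=ctrl.get_obs()
P=[plane(W,p,55) for p in((257,167),(383,167),(381,290),(260,290))]
print(np.array(P).round(1),np.mean(P,0)); 
for i,j in((1,0),(2,3),):
  e=P[i]-P[j];print(np.degrees(np.arctan2(e[1],e[0]))+90)
for i,j in((0,3),(1,2)):
  e=P[i]-P[j];print(np.degrees(np.arctan2(e[1],e[0])))
print("key top mark",plane(W,(319,238),104), plane(W,(319,219),104))
crop(W["pixels"],250,160,390,300,5,"pics/w3.png")
E
```

```text
[[ 440.9 -261.4   55. ]
 [ 500.4 -337.    55. ]
 [ 422.6 -401.4   55. ]
 [ 360.7 -322.4   55. ]] [ 431.14537282 -330.54067029   55.        ]
38.17296131144565
38.091155915325714
37.23174261389825
39.640850845692654
key top mark [ 436.26349035 -325.09748317  104.        ] [ 446.18283302 -317.30358424  104.        ]
```

View pics/w3.png

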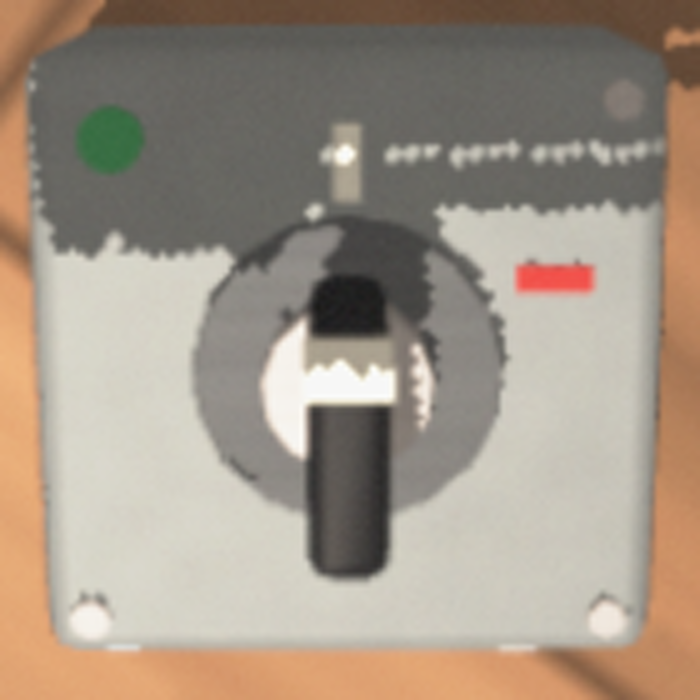

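```bash
python3 - <<'E'
from h import *
W=get("wrist");o=ctrl.get_obs();print(o["t"])
a=plane(W,(319.7,227.3),104);b=plane(W,(319.3,275.2),104);print(a,b,(a+b)/2,np.linalg.norm(a-b),np.degrees(np.arctan2(*(a-b)[[1,0]])))
print(o["ee_pos"])
E
```

```text
1.85
[ 442.05621927 -320.7681428   104.        ] [ 416.02610811 -340.90460848  104.        ] [ 429.04116369 -330.83637564  104.        ] 32.90963288697015 37.72494629066745
[ 428.8898478  -329.44195785  181.56100097]
```

The key's centre is within about 1.5 mm of the TCP. Descend and pinch.

```bash
python3 -m creep '[{"tx":1,"ty":-1,"tz":-50,"rx":0,"ry":0,"rz":0,"fingers":0},{"tx":1,"ty":-1,"tz":-85,"rx":0,"ry":0,"rz":0,"fingers":0},{"tx":1,"ty":-1,"tz":-101,"rx":0,"ry":0,"rz":0,"fingers":0},{"tx":1,"ty":-1,"tz":-101,"rx":0,"ry":0,"rz":0,"fingers":0},{"tx":1,"ty":-1,"tz":-101,"rx":0,"ry":0,"rz":0,"fingers":255},{"tx":1,"ty":-1,"tz":-101,"rx":0,"ry":0,"rz":0,"fingers":255},{"tx":1,"ty":-1,"tz":-101,"rx":0,"ry":0,"rz":0,"fingers":255},{"tx":1,"ty":-1,"tz":-101,"rx":0,"ry":0,"rz":0,"fingers":255},{"tx":1,"ty":-1,"tz":-101,"rx":0,"ry":0,"rz":0,"fingers":255},{"tx":1,"ty":-1,"tz":-101,"rx":0,"ry":0,"rz":0,"fingers":255}]'
```

```text
t: 3.1
ee_pos: [429.8, -329.3, 79.7]
orientation: [-0.638, 1.836, -1.836]
ft_force: [-0.2, 0.4, -0.2]
width: 31.0
```

```bash
python3 -m creep '[{"tx":0,"ty":0,"tz":0,"rx":0,"ry":0,"rz":0,"fingers":255},{"tx":0,"ty":0,"tz":0,"rx":0,"ry":0,"rz":0,"fingers":255},{"tx":0,"ty":0,"tz":0,"rx":0,"ry":0,"rz":0,"fingers":255},{"tx":0,"ty":0,"tz":0,"rx":0,"ry":0,"rz":0,"fingers":255}]'
```

```text
t: 3.6
ee_pos: [430.0, -329.5, 79.6]
orientation: [-0.638, 1.835, -1.836]
ft_force: [0.2, -1.7, -0.8]
width: 10.6
```

Pinched at 10.6 mm. I turn it clockwise, at first to -1.12, watching the moment.

```bash
python3 -m creep '[{"tx":0,"ty":0,"tz":0,"rx":0,"ry":0,"rz":-0.16,"fingers":255},{"tx":0,"ty":0,"tz":0,"rx":0,"ry":0,"rz":-0.32,"fingers":255},{"tx":0,"ty":0,"tz":0,"rx":0,"ry":0,"rz":-0.48,"fingers":255},{"tx":0,"ty":0,"tz":0,"rx":0,"ry":0,"rz":-0.64,"fingers":255},{"tx":0,"ty":0,"tz":0,"rx":0,"ry":0,"rz":-0.8,"fingers":255},{"tx":0,"ty":0,"tz":0,"rx":0,"ry":0,"rz":-0.96,"fingers":255},{"tx":0,"ty":0,"tz":0,"rx":0,"ry":0,"rz":-1.12,"fingers":255},{"tx":0,"ty":0,"tz":0,"rx":0,"ry":0,"rz":-1.12,"fingers":255},{"tx":0,"ty":0,"tz":0,"rx":0,"ry":0,"rz":-1.12,"fingers":255}]'
python3 -c "
from h import *
o=ctrl.get_obs();print(o['moment'],o['ft_force'],o['width'],o['qpos'])
W=get('wrist');cv2.imwrite('pics/w4.png',W['pixels'])"
```

```text
t: 4.72
ee_pos: [430.0, -329.9, 79.7]
orientation: [-0.45, -1.973, 1.974]
ft_force: [0.5, -4.6, -3.5]
width: 10.7
[-0.91370897 -0.05913502  0.23181571] [ 0.4993758  -4.55577245 -3.49325469] 10.728211743197978 [-6.76096771e-01  5.27329655e-01  1.90216841e+00 -7.31434987e-04
  7.11147639e-01  1.34296481e+00]
```

View pics/w4.png

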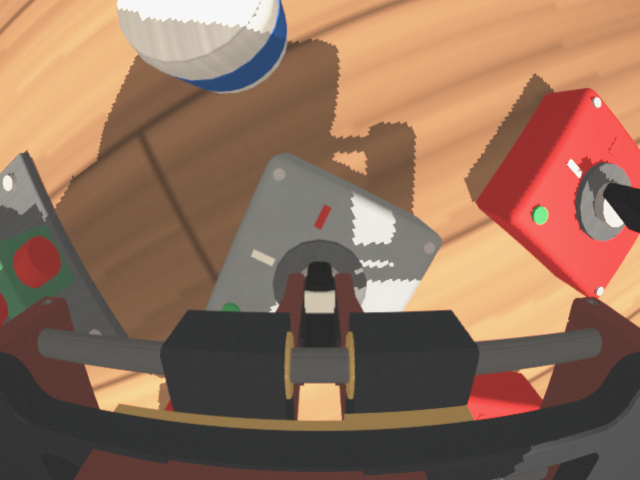

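The key's pointer at (319,270) now aims nearly at the red mark (322,217). I go on to the stop in small steps.

```bash
python3 -m creep '[{"tx":0,"ty":0,"tz":0,"rx":0,"ry":0,"rz":-0.04,"fingers":255},{"tx":0,"ty":0,"tz":0,"rx":0,"ry":0,"rz":-0.08,"fingers":255},{"tx":0,"ty":0,"tz":0,"rx":0,"ry":0,"rz":-0.08,"fingers":255}]'; python3 -c "
from h import *
o=ctrl.get_obs();print(o['moment'],o['qpos'])"
python3 -m creep '[{"tx":0,"ty":0,"tz":0,"rx":0,"ry":0,"rz":-0.05,"fingers":255},{"tx":0,"ty":0,"tz":0,"rx":0,"ry":0,"rz":-0.05,"fingers":255}]'; python3 -c "
from h import *
o=ctrl.get_obs();print(o['moment'],o['qpos'])"
```

```text
t: 5.15
ee_pos: [430.0, -329.9, 79.7]
orientation: [-0.521, -1.923, 1.925]
ft_force: [-0.1, -4.5, -3.7]
width: 10.6
[-0.91486669 -0.02325886  0.160643  ] [-6.76158941e-01  5.27307584e-01  1.90219078e+00 -7.84122908e-04
  7.11126166e-01  1.42348676e+00]
t: 5.4
ee_pos: [430.0, -329.9, 79.7]
orientation: [-0.563, -1.893, 1.895]
ft_force: [0.1, -5.5, -4.8]
width: 11.0
[-0.90319204  0.02275125  0.68403344] [-6.75986474e-01  5.27292430e-01  1.90216375e+00 -1.24781500e-03
  7.11158535e-01  1.47285102e+00]
```

The moment jumped from 0.16 to 0.68 N m, so the stop is reached at 1.25 rad of turn. I let go and rise.

```bash
python3 -m creep '[{"tx":0,"ty":0,"tz":0,"rx":0,"ry":0,"rz":-0.02,"fingers":255},{"tx":0,"ty":0,"tz":0,"rx":0,"ry":0,"rz":-0.02,"fingers":255},{"tx":0,"ty":0,"tz":0,"rx":0,"ry":0,"rz":-0.02,"fingers":0},{"tx":0,"ty":0,"tz":0,"rx":0,"ry":0,"rz":-0.02,"fingers":0},{"tx":0,"ty":0,"tz":0,"rx":0,"ry":0,"rz":-0.02,"fingers":0},{"tx":0,"ty":0,"tz":0,"rx":0,"ry":0,"rz":-0.02,"fingers":0},{"tx":0,"ty":0,"tz":0,"rx":0,"ry":0,"rz":-0.02,"fingers":0},{"tx":0,"ty":0,"tz":0,"rx":0,"ry":0,"rz":-0.02,"fingers":0},{"tx":0,"ty":0,"tz":0,"rx":0,"ry":0,"rz":-0.02,"fingers":0},{"tx":0,"ty":0,"tz":0,"rx":0,"ry":0,"rz":-0.02,"fingers":0}]'
python3 -m creep '[{"tx":0,"ty":0,"tz":50,"rx":0,"ry":0,"rz":0,"fingers":0},{"tx":0,"ty":0,"tz":100,"rx":0,"ry":0,"rz":0,"fingers":0},{"tx":0,"ty":0,"tz":130,"rx":0,"ry":0,"rz":0,"fingers":0},{"tx":0,"ty":0,"tz":130,"rx":0,"ry":0,"rz":0,"fingers":0}]'
python3 -c "
from h import *
W=get('wrist');cv2.imwrite('pics/w5.png',W['pixels'])"
```

```text
t: 6.65
ee_pos: [429.7, -329.3, 79.6]
orientation: [-0.582, -1.879, 1.878]
ft_force: [0.5, -0.4, 0.2]
width: 86.5
t: 7.15
ee_pos: [431.1, -330.3, 212.2]
orientation: [-0.588, -1.878, 1.882]
ft_force: [0.3, 0.5, -0.9]
width: 87.9
```

View pics/w5.png

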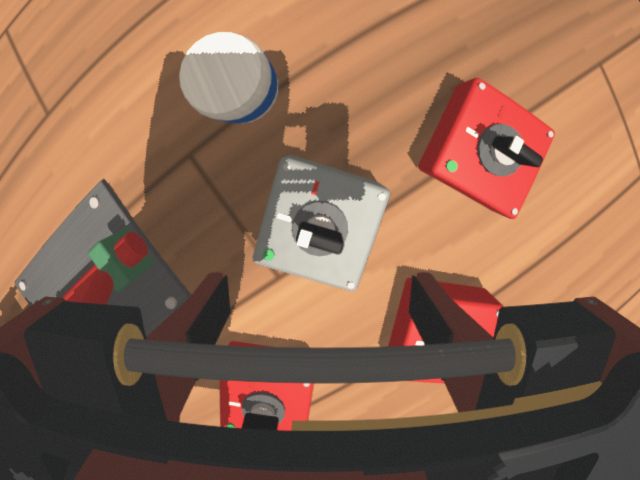

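The wrist view shows the key back at the white mark: its marked end is at (304,240), pointing to the white mark at (284,217). The job's first part is done. Next I plan the kickstand press and the rail grip numerically, with the tool aligned to the leaning frame.

```bash
cat >> h.py <<'E'
C=np.array([512,-51.5,0]);YAW=np.radians(.6)
def fr(p,lean):
    a=R.from_euler('z',YAW)*R.from_euler('y',-lean)
    return C+[0,0,50]+a.apply(p)
def goalR(lean):
    a=(R.from_euler('z',YAW)*R.from_euler('y',-lean)).as_matrix()
    y=-a[:,2]; z=a[:,0]; return np.c_[np.cross(y,z),y,z]
E
python3 - <<'E'
from h import *
o=ctrl.get_obs();M=R.from_rotvec(o["orientation"]).as_matrix();p=o["ee_pos"]
print(p,o["qpos"].round(2))
for l in(0,.3):print(l,R.from_matrix(goalR(l)@M.T).as_rotvec())
n=goalR(.3)[:,1]
top=fr([47,155+80,126],.3); print("leg top pt",top,"TCP at contact",top-8*n, "foot",fr([47,305,120],.3),"dir",n)
print("rail_mid",fr([0,-15,220],.3),fr([0,-15,220],0))
E
```

```text
[ 430.10403538 -329.57447815  210.3668058 ] [-0.68  0.33  1.83 -0.    0.98  1.5 ]
0 [-9.93998827e-04  2.29216607e-03  2.18248594e+00]
0.3 [-0.32607011 -0.17113536  2.16270673]
leg top pt [517.20397939 183.56738384 184.26184734] TCP at contact [514.83994737 183.54262685 191.90453926] foot [518.24397852 253.58211344 178.52982841] dir [ 0.295504    0.00309462 -0.95533649]
rail_mid [447.14619608 -67.17999478 260.17402761] [512.15707676 -66.49917754 270.        ]
```

```bash
python3 -m creep '[{"tx":0,"ty":0,"tz":50,"rx":0,"ry":0,"rz":0.17,"fingers":255},{"tx":0,"ty":0,"tz":100,"rx":0,"ry":0,"rz":0.34,"fingers":255},{"tx":0,"ty":20,"tz":130,"rx":0,"ry":0,"rz":0.51,"fingers":255},{"tx":10,"ty":70,"tz":130,"rx":0,"ry":0,"rz":0.68,"fingers":255},{"tx":20,"ty":120,"tz":130,"rx":0,"ry":0,"rz":0.85,"fingers":255},{"tx":30,"ty":170,"tz":130,"rx":0,"ry":0,"rz":1.02,"fingers":255},{"tx":40,"ty":220,"tz":130,"rx":0,"ry":0,"rz":1.19,"fingers":255},{"tx":50,"ty":270,"tz":130,"rx":0,"ry":0,"rz":1.36,"fingers":255},{"tx":60,"ty":320,"tz":130,"rx":0,"ry":0,"rz":1.53,"fingers":255},{"tx":65,"ty":370,"tz":130,"rx":0,"ry":0,"rz":1.7,"fingers":255}]'
python3 -m creep '[{"tx":5,"ty":50,"tz":0,"rx":0,"ry":0,"rz":0.16,"fingers":255},{"tx":10,"ty":100,"tz":0,"rx":0,"ry":0,"rz":0.32,"fingers":255},{"tx":15,"ty":143,"tz":0,"rx":0,"ry":0,"rz":0.482,"fingers":255},{"tx":15,"ty":143,"tz":0,"rx":0,"ry":0,"rz":0.482,"fingers":255},{"tx":15,"ty":143,"tz":0,"rx":0,"ry":0,"rz":0.482,"fingers":255}]'
python3 -m creep '[{"tx":0,"ty":0,"tz":0,"rx":0,"ry":-0.15,"rz":0,"fingers":255},{"tx":0,"ty":0,"tz":0,"rx":0,"ry":-0.3,"rz":0,"fingers":255},{"tx":0,"ty":0,"tz":0,"rx":0,"ry":-0.3,"rz":0,"fingers":255},{"tx":0,"ty":0,"tz":0,"rx":0,"ry":-0.3,"rz":0,"fingers":255}]'
python3 - <<'E'
from h import *
o=ctrl.get_obs();M=R.from_rotvec(o["orientation"]).as_matrix();print(o["ee_pos"],o["qpos"].round(2),R.from_matrix(goalR(.3)@M.T).as_rotvec())
for n in("wrist","side"):
    d=get(n);cv2.imwrite(f"pics/{n}6.png",d["pixels"])
E
```

```text
t: 8.45
ee_pos: [494.4, 42.3, 337.7]
orientation: [-0.954, 1.546, -1.543]
ft_force: [0.2, 0.4, 0.5]
width: 0.6
t: 9.07
ee_pos: [509.2, 183.1, 338.1]
orientation: [-1.216, 1.204, -1.202]
ft_force: [-0.9, 0.0, -0.7]
width: 0.5
t: 9.57
ee_pos: [510.3, 183.1, 340.0]
orientation: [-0.992, 0.98, -1.331]
ft_force: [0.7, 0.8, -0.0]
width: 0.4
[510.29578861 183.06072287 340.04550828] [ 0.38  0.06  1.88 -0.14  0.93  0.44] [ 0.00283167 -0.00169662  0.00241006]
```

View pics/wrist6.png

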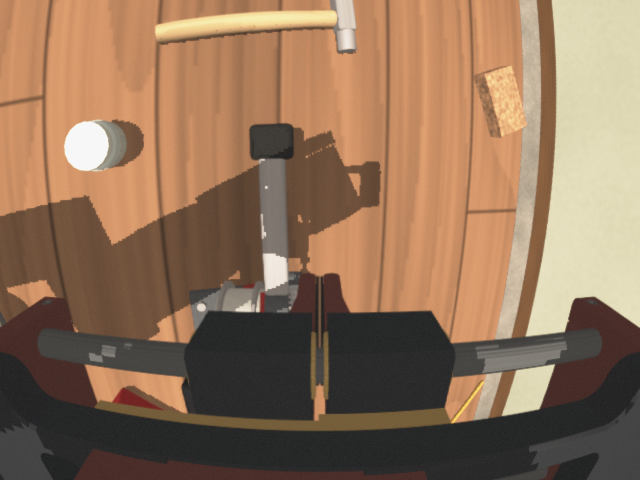

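View pics/side6.png

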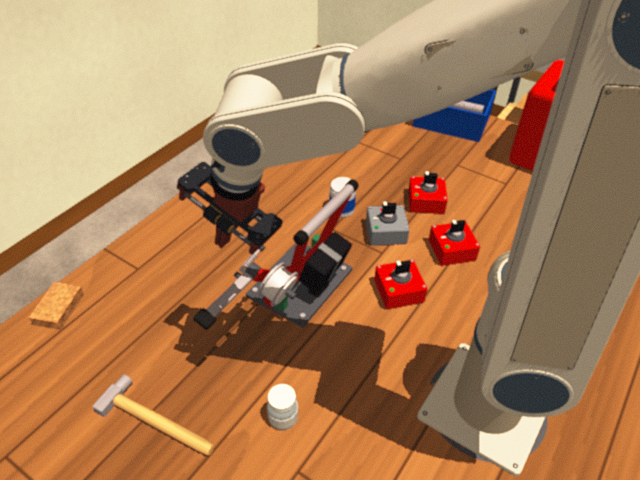

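The wrist view shows the folded leg from (278,290) to the foot at (272,142), left of the tool axis (column 319) as expected. I check the leg's position by ray.

```bash
python3 - <<'E'
from h import *
W=get("wrist");o=ctrl.get_obs()
for uv,z in(((271,130),185),((271,158),184),((273,180),184),((275,230),184),((276,270),184)): 
    P=plane(W,uv,z); loc=(R.from_euler('z',YAW)*R.from_euler('y',-.3)).inv().apply(P-C-[0,0,50]); print(P.round(1),loc.round(1))
# target: contact pose hover 15 along n
n=goalR(.3)[:,1]; t=fr([47,235,126],.3)-8*n
print("to hover15:",t-15*n-o["ee_pos"], "n",n)
E
```

```text
[517.3 262.9 185. ] [ 48.1 314.3 126.4]
[517.3 239.7 184. ] [ 47.6 291.2 125.5]
[518.8 221.4 184. ] [ 48.8 272.8 125.2]
[519.8 178.5 184. ] [ 49.4 229.9 125. ]
[519.7 142.2 184. ] [ 48.9 193.6 125.1]
to hover15: [-4.48602448e-01  6.72593572e-02 -1.33641558e+02] n [ 0.295504    0.00309462 -0.95533649]
```

Model and ray agree within 2 mm. I lower to 15 mm over the leg.

```bash
python3 -m creep '[{"tx":1,"ty":0,"tz":-50,"rx":0,"ry":0,"rz":0,"fingers":255},{"tx":1,"ty":0,"tz":-95,"rx":0,"ry":0,"rz":0,"fingers":255},{"tx":1,"ty":0,"tz":-120,"rx":0,"ry":0,"rz":0,"fingers":255},{"tx":1,"ty":0,"tz":-133,"rx":0,"ry":0,"rz":0,"fingers":255},{"tx":1,"ty":0,"tz":-133,"rx":0,"ry":0,"rz":0,"fingers":255}]'
python3 - <<'E'
from h import *
d=get("side");crop(d["pixels"],170,150,370,330,4,"pics/s7.png");o=ctrl.get_obs();print(o["ft_force"])
E
```

```text
t: 10.35
ee_pos: [511.0, 183.5, 206.1]
orientation: [-0.993, 0.979, -1.33]
ft_force: [-0.3, -0.3, 0.7]
width: 0.4
[-0.20330233  0.29634554 -0.51506371]
```

View pics/s7.png

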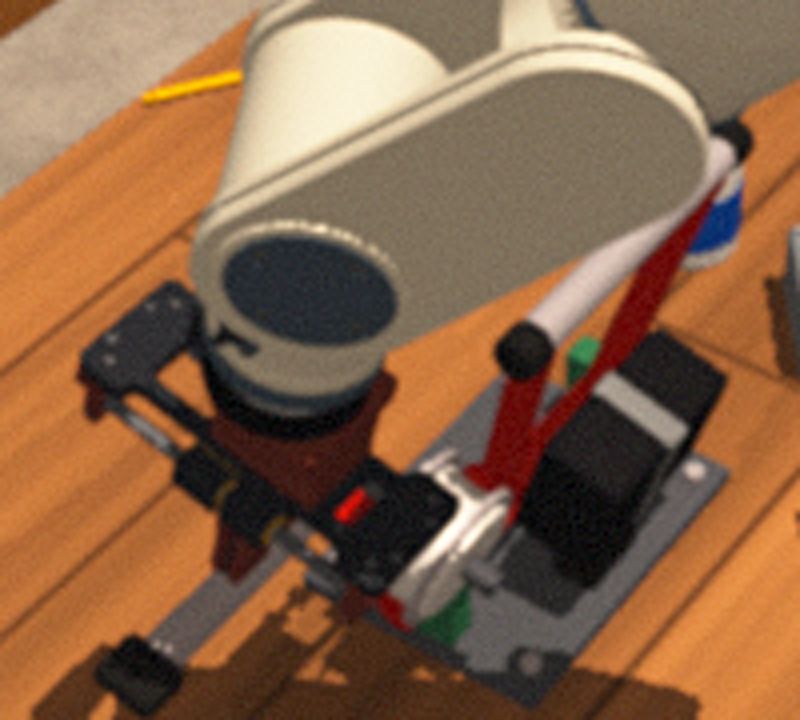

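The closed fingertips are over the leg at mid-length, the body is clear of the hub, and the forearm is well off the rail. I press along the frame's own -z.

```bash
python3 -m creep '[{"tx":3,"ty":0,"tz":-10,"rx":0,"ry":0,"rz":0,"fingers":255},{"tx":6,"ty":0,"tz":-20,"rx":0,"ry":0,"rz":0,"fingers":255},{"tx":9,"ty":0,"tz":-30,"rx":0,"ry":0,"rz":0,"fingers":255},{"tx":12,"ty":0,"tz":-40,"rx":0,"ry":0,"rz":0,"fingers":255},{"tx":12,"ty":0,"tz":-40,"rx":0,"ry":0,"rz":0,"fingers":255}]'
python3 -m creep '[{"tx":4,"ty":0,"tz":-12,"rx":0,"ry":0,"rz":0,"fingers":255},{"tx":7,"ty":0,"tz":-24,"rx":0,"ry":0,"rz":0,"fingers":255},{"tx":11,"ty":0,"tz":-36,"rx":0,"ry":0,"rz":0,"fingers":255},{"tx":11,"ty":0,"tz":-36,"rx":0,"ry":0,"rz":0,"fingers":255}]'
python3 -c "
from h import *
d=get('side');crop(d['pixels'],170,150,370,330,4,'pics/s8.png')"
```

```text
t: 11.02
ee_pos: [522.2, 183.4, 165.3]
orientation: [-0.993, 0.979, -1.33]
ft_force: [-0.6, 1.3, 1.0]
width: 0.4
t: 11.52
ee_pos: [533.3, 183.3, 129.2]
orientation: [-0.994, 0.979, -1.33]
ft_force: [-0.1, -0.2, 0.6]
width: 0.6
```

View pics/s8.png

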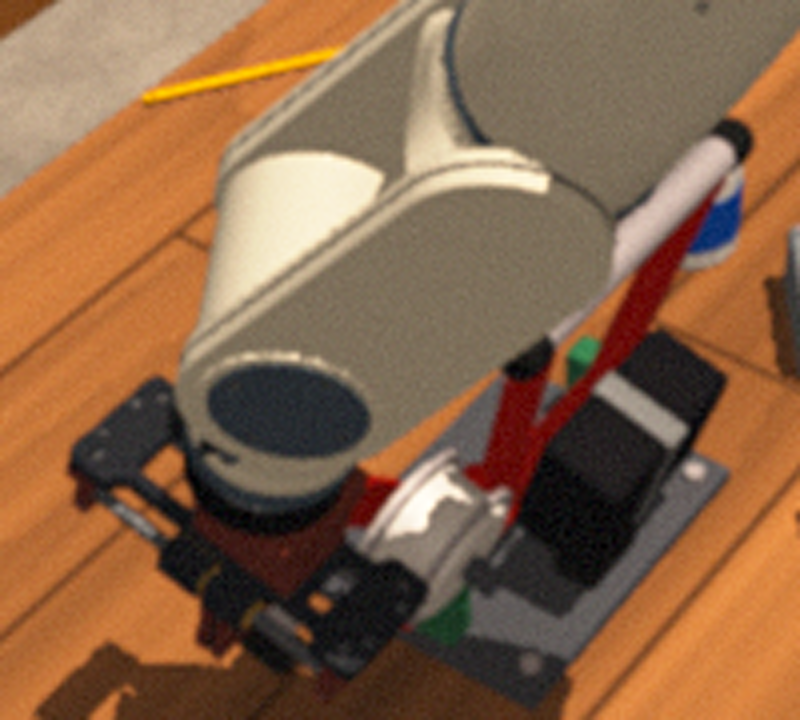

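The leg is no longer visible in its raised place and the force is gone, so it has probably snapped down. I follow a little further to be sure, then rise and look.

```bash
python3 -m creep '[{"tx":4,"ty":0,"tz":-12,"rx":0,"ry":0,"rz":0,"fingers":255},{"tx":7,"ty":0,"tz":-24,"rx":0,"ry":0,"rz":0,"fingers":255},{"tx":7,"ty":0,"tz":-24,"rx":0,"ry":0,"rz":0,"fingers":255}]'
python3 -m creep '[{"tx":-10,"ty":0,"tz":40,"rx":0,"ry":0,"rz":0,"fingers":255},{"tx":-25,"ty":0,"tz":90,"rx":0,"ry":0,"rz":0,"fingers":255},{"tx":-40,"ty":0,"tz":140,"rx":0,"ry":0,"rz":0,"fingers":200},{"tx":-55,"ty":0,"tz":190,"rx":0,"ry":0,"rz":0,"fingers":0},{"tx":-70,"ty":0,"tz":235,"rx":0,"ry":0,"rz":0,"fingers":0},{"tx":-70,"ty":0,"tz":235,"rx":0,"ry":0,"rz":0,"fingers":0}]'
python3 -c "
from h import *
d=get('side');crop(d['pixels'],150,150,370,330,3.5,'pics/s9.png')
d=get('wrist');cv2.imwrite('pics/w9.png',d['pixels']);print(ctrl.get_obs()['qpos'])"
```

```text
t: 11.95
ee_pos: [540.3, 183.4, 105.4]
orientation: [-0.993, 0.979, -1.33]
ft_force: [-0.1, 0.6, -0.1]
width: 0.4
t: 12.7
ee_pos: [471.8, 184.4, 345.9]
orientation: [-0.984, 0.974, -1.331]
ft_force: [0.2, 0.1, 0.0]
width: 37.0
[ 0.42051677 -0.00392209  1.94015493 -0.15043888  0.93485423  0.48337446]
```

View pics/s9.png

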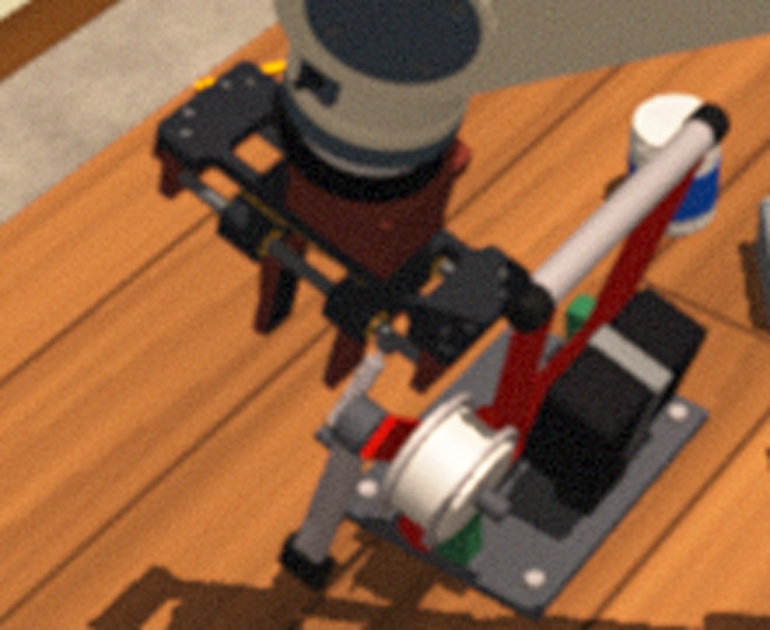

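View pics/w9.png

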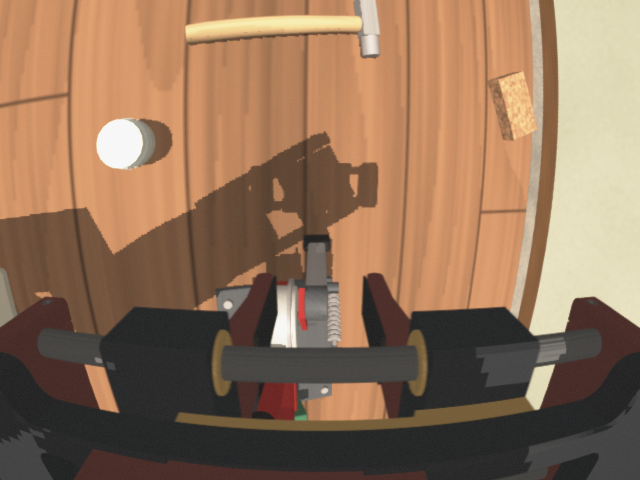

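The side view shows the leg pointing down, its foot at crop (305,560), and the wrist view shows the foot at (317,243). I check both against q = 1.45 and compute the rail approach.

```bash
python3 - <<'E'
from h import *
S=get("side")
for q in(1.2,1.45):print(q,proj(S,fr([47,155+150*np.cos(q),120-150*np.sin(q)],.3)), (305.5/3.5-.5+150,560.5/3.5-.5+150))
T=get("top");crop(T["pixels"],180,180,440,320,3,"pics/t9.png")
# rail location by both views: caps
s=lambda u,v:((u+.5)/3.5-.5+150,(v+.5)/3.5-.5+150)
print("cap lines model side",proj(S,[fr([0,85,220],.3),fr([0,-115,220],.3)]),s(528,305),s(712,122))
o=ctrl.get_obs();n=goalR(.3)[:,1];r=fr([0,-15,220],.3)
print("d hover",r-98*n-o["ee_pos"],"d grip",r+11*n-o["ee_pos"],109*n)
E
```

```text
1.2 [[226.81569511 318.23491952]] (236.78571428571428, 309.6428571428571)
1.45 [[236.71259072 309.5595726 ]] (236.78571428571428, 309.6428571428571)
cap lines model side [[299.93642101 237.81090842]
 [351.8963942  186.04361773]] (300.5, 236.78571428571428) (353.07142857142856, 184.5)
d hover [ -52.07579024 -250.81183763   13.67765804] d grip [ -19.8658539  -250.47452364  -90.45401928] [  32.20993634    0.33731399 -104.13167731]
```

View pics/t9.png

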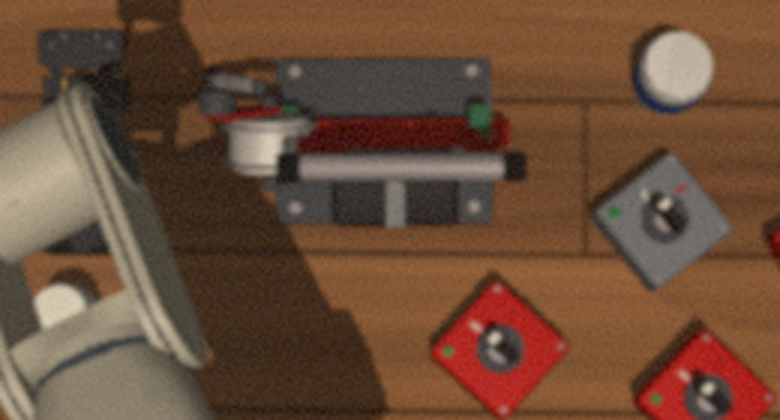

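The foot matches q = 1.45 to 0.1 px, so the kickstand is fully down. The top view shows the key at rest and the tin unmoved. Now to the rail.

```bash
python3 -m creep '[{"tx":-10,"ty":-40,"tz":15,"rx":0,"ry":0,"rz":0,"fingers":0},{"tx":-20,"ty":-90,"tz":15,"rx":0,"ry":0,"rz":0,"fingers":0},{"tx":-30,"ty":-140,"tz":15,"rx":0,"ry":0,"rz":0,"fingers":0},{"tx":-40,"ty":-190,"tz":15,"rx":0,"ry":0,"rz":0,"fingers":0},{"tx":-50,"ty":-235,"tz":15,"rx":0,"ry":0,"rz":0,"fingers":0},{"tx":-52,"ty":-251,"tz":15,"rx":0,"ry":0,"rz":0,"fingers":0},{"tx":-52,"ty":-251,"tz":15,"rx":0,"ry":0,"rz":0,"fingers":0},{"tx":-52,"ty":-251,"tz":15,"rx":0,"ry":0,"rz":0,"fingers":0}]'
python3 - <<'E'
from h import *
o=ctrl.get_obs();M=R.from_rotvec(o["orientation"]).as_matrix();n=goalR(.3)[:,1];r=fr([0,-15,220],.3)
print(o["ee_pos"],o["qpos"].round(2),R.from_matrix(goalR(.3)@M.T).as_rotvec(),"d grip",r+11*n-o["ee_pos"])
W=get("wrist");cv2.imwrite("pics/w10.png",W["pixels"])
E
```

```text
t: 13.9
ee_pos: [418.7, -66.9, 355.8]
orientation: [-0.992, 0.98, -1.329]
ft_force: [-0.2, -0.3, -0.7]
width: 87.6
[418.71531101 -66.92202744 355.75035215] [-0.24 -0.18  2.06  0.08  0.97 -0.28] [ 0.00232988 -0.00184057  0.00101676] d grip [  31.6814291    -0.22392647 -106.08502592]
```

View pics/w10.png

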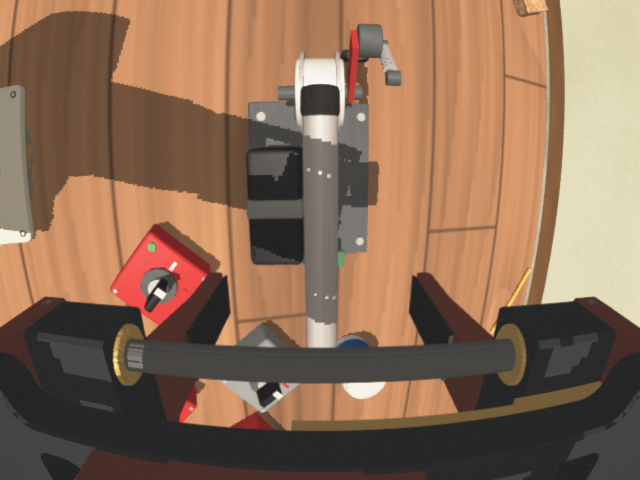

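The rail runs at columns 303–338, centred at 320 between the jaws. Descend and close.

```bash
python3 -m creep '[{"tx":14,"ty":0,"tz":-45,"rx":0,"ry":0,"rz":0,"fingers":0},{"tx":26,"ty":0,"tz":-85,"rx":0,"ry":0,"rz":0,"fingers":0},{"tx":32,"ty":0,"tz":-105,"rx":0,"ry":0,"rz":0,"fingers":0},{"tx":32,"ty":0,"tz":-105,"rx":0,"ry":0,"rz":0,"fingers":0},{"tx":32,"ty":0,"tz":-105,"rx":0,"ry":0,"rz":0,"fingers":255},{"tx":32,"ty":0,"tz":-105,"rx":0,"ry":0,"rz":0,"fingers":255},{"tx":32,"ty":0,"tz":-105,"rx":0,"ry":0,"rz":0,"fingers":255},{"tx":32,"ty":0,"tz":-105,"rx":0,"ry":0,"rz":0,"fingers":255},{"tx":32,"ty":0,"tz":-105,"rx":0,"ry":0,"rz":0,"fingers":255},{"tx":32,"ty":0,"tz":-105,"rx":0,"ry":0,"rz":0,"fingers":255}]'
python3 -m creep '[{"tx":0,"ty":0,"tz":0,"rx":0,"ry":0,"rz":0,"fingers":255},{"tx":0,"ty":0,"tz":0,"rx":0,"ry":0,"rz":0,"fingers":255},{"tx":0,"ty":0,"tz":0,"rx":0,"ry":0,"rz":0,"fingers":255},{"tx":0,"ty":0,"tz":0,"rx":0,"ry":0,"rz":0,"fingers":255}]'
python3 - <<'E'
from h import *
o=ctrl.get_obs();p0=o["ee_pos"];M=R.from_rotvec(o["orientation"])
# rotate about tipping line: TCP through C+50z, axis along frame y
ax=R.from_euler('z',YAW).apply([0,1,0]);O=C+[0,0,50]
for a in(.05,.1,.15,.2,.25,.3,.32):
    Q=R.from_rotvec(ax*a);print(a,(O+Q.apply(p0-O)-p0).round(1))
E
```

```text
t: 15.2
ee_pos: [450.8, -67.4, 251.7]
orientation: [-0.991, 0.978, -1.33]
ft_force: [-0.3, 0.7, 0.2]
width: 31.1
t: 15.7
ee_pos: [451.6, -67.4, 252.0]
orientation: [-0.99, 0.977, -1.331]
ft_force: [4.5, 0.8, -3.3]
width: 23.4
0.05 [10.2  0.1  2.8]
0.1 [20.5  0.2  5. ]
0.15 [30.9  0.3  6.8]
0.2 [41.3  0.4  8. ]
0.25 [51.9  0.5  8.7]
0.3 [62.4  0.7  8.9]
0.32 [66.6  0.7  8.8]
```

Gripped at 23.4 mm. I swing the frame up along the arc.

```bash
python3 -m creep '[{"tx":5,"ty":0,"tz":1.5,"rx":0,"ry":0.025,"rz":0,"fingers":255},{"tx":10,"ty":0,"tz":2.8,"rx":0,"ry":0.05,"rz":0,"fingers":255},{"tx":15.5,"ty":0,"tz":4,"rx":0,"ry":0.075,"rz":0,"fingers":255},{"tx":20.5,"ty":0,"tz":5,"rx":0,"ry":0.1,"rz":0,"fingers":255},{"tx":26,"ty":0,"tz":6,"rx":0,"ry":0.125,"rz":0,"fingers":255},{"tx":31,"ty":0,"tz":6.8,"rx":0,"ry":0.15,"rz":0,"fingers":255},{"tx":31,"ty":0,"tz":6.8,"rx":0,"ry":0.15,"rz":0,"fingers":255}]'
python3 -c "
from h import *
o=ctrl.get_obs();print(o['moment'],o['qpos'].round(2))"
```

```text
t: 16.58
ee_pos: [482.8, -66.9, 259.1]
orientation: [-1.104, 1.091, -1.269]
ft_force: [-4.2, 2.5, 9.0]
width: 23.4
[0.36757785 0.45584208 0.12729423] [-0.18  0.12  1.99  0.03  0.89 -0.21]
```

```bash
python3 -m creep '[{"tx":5,"ty":0,"tz":0.7,"rx":0,"ry":0.025,"rz":0,"fingers":255},{"tx":10.5,"ty":0,"tz":1.2,"rx":0,"ry":0.05,"rz":0,"fingers":255},{"tx":16,"ty":0,"tz":1.6,"rx":0,"ry":0.075,"rz":0,"fingers":255},{"tx":21,"ty":0,"tz":1.9,"rx":0,"ry":0.1,"rz":0,"fingers":255},{"tx":26,"ty":0,"tz":2,"rx":0,"ry":0.125,"rz":0,"fingers":255},{"tx":30,"ty":0,"tz":2,"rx":0,"ry":0.145,"rz":0,"fingers":255},{"tx":30,"ty":0,"tz":2,"rx":0,"ry":0.145,"rz":0,"fingers":255}]'
python3 - <<'E'
from h import *
o=ctrl.get_obs();M=R.from_rotvec(o["orientation"]).as_matrix();print(o["ee_pos"],M[:,1],o["ft_force"],o["moment"])
g=o["ee_pos"]-11*M[:,1];print("grasp",g,"lean est",np.arctan2(C[0]+.16-g[0],g[2]-50))
S=get("side");crop(S["pixels"],170,130,370,330,4,"pics/s11.png")
T=get("top");crop(T["pixels"],180,180,440,320,3,"pics/t11.png")
for l in(-.03,0,.03):print(l,proj(S,[fr([0,85,220],l),fr([0,-115,220],l)]).round(1).tolist(),proj(T,[fr([0,85,220],l),fr([0,-115,220],l)]).round(1).tolist())
E
```

```text
t: 17.45
ee_pos: [513.2, -66.3, 261.4]
orientation: [-1.209, 1.199, -1.203]
ft_force: [-2.3, 6.3, 10.8]
width: 23.3
[513.16816886 -66.29571051 261.42181768] [ 0.00532279  0.00155833 -0.99998462] [-2.27713538  6.31757277 10.76619449] [0.85906455 0.27446229 0.09397218]
grasp [513.10961821 -66.31285211 272.42164849] lean est -0.004269424516472843
-0.03 [[271.4, 220.6], [325.2, 171.2]] [[275.5, 208.5], [351.1, 208.5]]
0 [[274.0, 221.8], [327.6, 172.2]] [[275.5, 210.9], [351.1, 210.9]]
0.03 [[276.5, 223.1], [330.0, 173.3]] [[275.5, 213.4], [351.1, 213.4]]
```

View pics/s11.png

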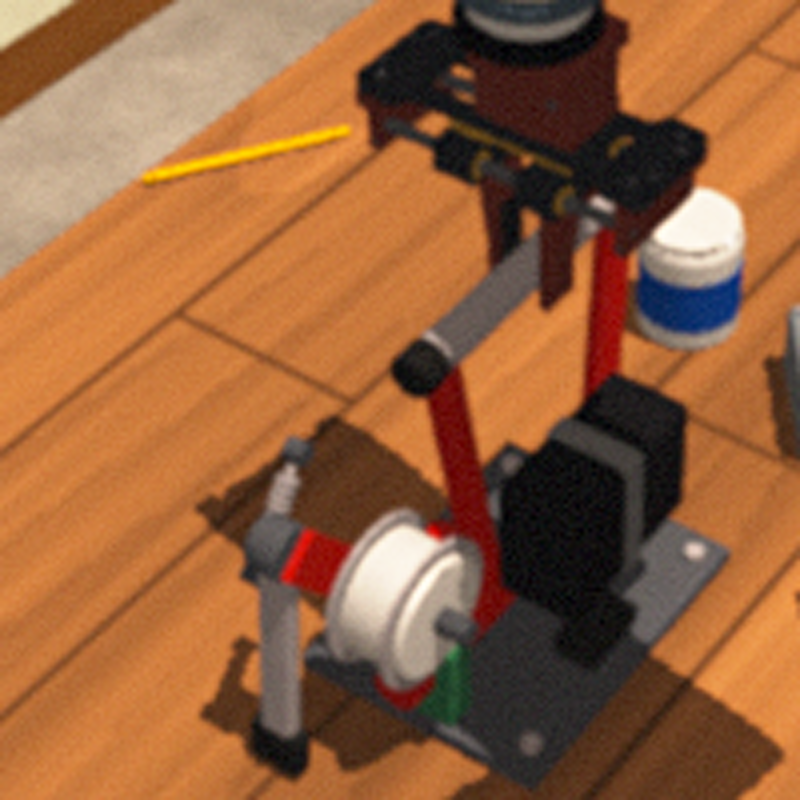

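View pics/t11.png

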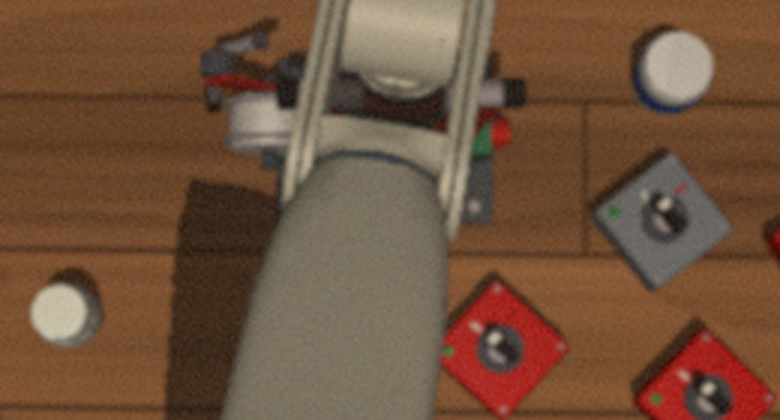

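The frame stands upright: the near cap is at side px (275,222) against (274,222) in the model at lean 0, and kinematics give -0.004. The kickstand is down, and key, tin and jar are in place. I ease the slight strain (10.8 N vertical, 6.3 N sideways), then settle.

```bash
python3 -m creep '[{"tx":0,"ty":0.6,"tz":0.8,"rx":0,"ry":0,"rz":0,"fingers":255},{"tx":0,"ty":0.6,"tz":0.8,"rx":0,"ry":0,"rz":0,"fingers":255},{"tx":0,"ty":0.6,"tz":0.8,"rx":0,"ry":0,"rz":0,"fingers":255},{"tx":0,"ty":0.6,"tz":0.8,"rx":0,"ry":0,"rz":0,"fingers":255},{"tx":0,"ty":0.6,"tz":0.8,"rx":0,"ry":0,"rz":0,"fingers":255},{"tx":0,"ty":0.6,"tz":0.8,"rx":0,"ry":0,"rz":0,"fingers":255},{"tx":0,"ty":0.6,"tz":0.8,"rx":0,"ry":0,"rz":0,"fingers":255},{"tx":0,"ty":0.6,"tz":0.8,"rx":0,"ry":0,"rz":0,"fingers":255}]'
python3 - <<'E'
from h import *
o=ctrl.get_obs();M=R.from_rotvec(o["orientation"]).as_matrix()
g=o["ee_pos"]-11*M[:,1];print("lean est",np.arctan2(C[0]+.16-g[0],g[2]-50),o["ft_force"],np.abs(o["qvel"]).max())
S=get("side");crop(S["pixels"],60,130,370,480,1.7,"pics/s12.png")
E
```

```text
t: 18.55
ee_pos: [512.0, -66.3, 261.4]
orientation: [-1.21, 1.199, -1.204]
ft_force: [-1.0, 3.9, 5.3]
width: 23.3
lean est 0.0007898433902503529 [-0.95141199  3.8623785   5.31243718] 0.001321227571566755
```

View pics/s12.png

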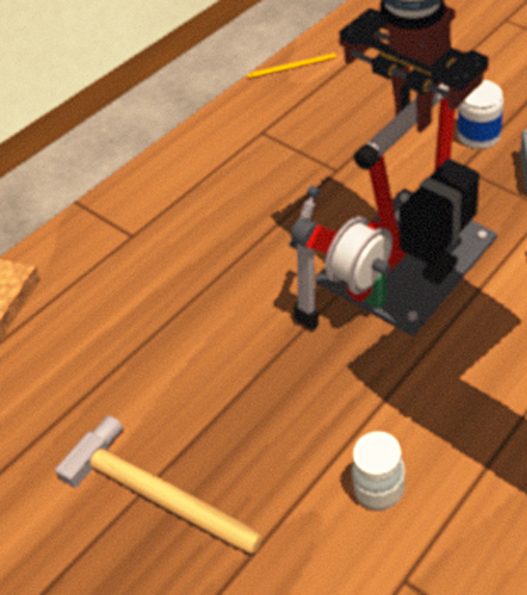

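The frame is steady and upright in the grip, with its kickstand foot at crop (306,318). The hammer, jar and tin stand where they were. I hand it in.

```bash
python3 -c "
from workcell import ctrl
print(ctrl.close_job())"
```

```text
the job is handed in; nothing more can be done
None
```

I did all three steps in the order asked and handed the job in at about 18.6 s, with the gripper still holding the frame upright.

- **Key:** I turned the key on the grey box clockwise about 1.25 rad. The moment jumped from 0.16 to 0.68 N m at the stop. After I let go, pictures show it back at the white rest mark.
- **Kickstand:** I pressed it down from above until it snapped over. The foot's image position matches 1.45 rad to about 0.1 px.
- **Frame:** I gripped the rail at its middle (23.3 mm opening) and swung it up. The lean comes out at about 0.001 rad from the arm's pose. Reading the side picture by eye before the last 1 mm correction gave about 0.005 to 0.01 rad. The force left on the tool was 5 N up and 4 N sideways, and the arm was at rest.
- **Bystanders:** The tin, jar and hammer looked unmoved in the last pictures, and I did not touch the red boxes.

One move at the start was refused because its rows left out some keys. Nothing moved, and I sent it again with complete rows. No check failed.

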